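# Hold the valve block home in the leak-test dock

### The job

Pick up the black stepped valve block and set it down over the two pegs of the aluminium leak-test dock, upright, with its stepped end away from the fence, and let go of it there. Then push it diagonally (its step is there to push on), back against the fence and down onto the base plate together, until both sprung rubber pads are squeezed flush and the block is fully home, and keep pushing: the program finishes while still holding it there. Leave the other things on the bench where they are.

Things in the scene. Friction and masses are not known exactly. Their poses are not given: they have to be found in the camera images.
- block: Valve block, black plastic, 84 (x) x 60 (y) x 52 (z) mm, 0.2 to 0.4 kg, upright on the bench; lifted by its 60 mm wide sides. Origin: centre of its underside. Step at its -x end: only 28 mm high from x = -42 to -14 (flat tread), 52 mm high from there to +42. On top two fittings 10 mm high at x = 30, y = 14 and -14. Below two slots, 28 (x) x 12 mm, 20 deep, at x = -22 and 22, y = 0.
- step (a point): The inner corner of the block's step, at mid width: the foot of the riser on the tread (block x = -14, y = 0, z = 28 mm). A fingertip standing here can push towards the block's +x and down at once.
- dock: Leak-test dock, polished (slick) aluminium, fixed. Origin: on the bench, midway between its pegs. Base plate x = -85 to 75 mm, 110 wide, top at z = 12. Fence 100 mm wide, 12 thick, face at x = 50 looking to -x, top at z = 60. Two steel pegs, 8 mm thick, tapered tips, at x = -22 and 22, y = 0, top at z = 28. On them the block has 2 mm sideways play and slides 10 mm either way along x.
- home (a point): Point on the dock (x = 8, y = 0, z = 12 mm in its frame, same axes) where the block's origin lies when fully home: back face flat on the fence, underside flat on the base plate, axes parallel to the dock's. To set the block on the pegs clear of the back pad, put its origin about 12 mm to -x of this point.
- floor_pad (a joint): Sprung rubber pad (64 x 44 mm, low friction) around the pegs in the base plate. 0: standing 5 mm proud of the plate; grows as it is pressed down; 0.005 m: flush. 4 N to start moving it, 6.5 N at flush; the block's weight helps, yet the unheld block stands nearly 5 mm above the plate.
- back_pad (a joint): Sprung rubber pad (44 mm wide, 24 mm high, centred 36 mm above the bench, low friction) in the fence's face. 0: 5 mm proud of the fence; grows as it is pressed towards +x of the dock; 0.005 m: flush. 4 N to start moving it, 6.5 N at flush.
- pot_a: Bystander: sample pot with red lid, 48 mm across, 58 mm high, origin at its underside.
- pot_b: Bystander: another such pot.
- spare: Bystander: a small plain black block 44 x 36 x 28 mm with a short steel stub on top, no step; origin at its underside.
- bottle_a: Bystander: reagent bottle with blue cap, 70 mm across, 130 mm high, origin at its underside.
- bottle_b: Bystander: another such bottle.
- driver: Bystander: screwdriver 160 mm long, lying on the bench.
- beaker: Bystander: small glass beaker, 60 mm across, 75 mm high, origin at its underside.
Things that resemble listed ones, but are neither listed nor needed, are in the scene too. Leave any orange or turquoise look-alike of the block alone.

How it is judged (in metres and radians):
On the way:
1. the block stands upright over the two pegs, step away from the fence, and has been let go (x of block in the frame of home between -0.021 and 0.001 m and y of block in the frame of home between -0.005 and 0.005 m and z of block in the frame of home between -0.002 and 0.0075 m and angle between the x axis of block and the x axis of dock, either way round below 0.12 rad and angle between block's own z axis and vertical below 0.06 rad and x of step in the frame of home below -0.01 m and contact force between block and the fingers below 0.1 N and linear speed of block below 0.02 m/s), for 0.2 s.
At the end, for the whole second after the job is handed in: The robot still pushes on the block (over 3 N); it is still, upright (0.06 rad), parallel to the dock (0.12 rad), step away from the fence, origin within 1.5 mm of home towards the fence and in height, 5 mm sideways, both pads pressed in over 3.5 mm (x of block in the frame of home between -0.0015 and 0.0015 m and y of block in the frame of home between -0.005 and 0.005 m and z of block in the frame of home between -0.002 and 0.0015 m and angle between the x axis of block and the x axis of dock, either way round below 0.12 rad and angle between block's own z axis and vertical below 0.06 rad and x of step in the frame of home below -0.01 m and value of joint each of floor_pad, back_pad above 0.0035 m and contact force between block and the fingers above 3 N and linear speed of block below 0.01 m/s); the arm keeps its last pose, push and grip.
It fails at once if a bystander was moved by more than 30 mm (distance of any of pot_a, pot_b, spare, bottle_a, bottle_b, driver, beaker from where it was at the start of the episode above 0.03 m).
It also fails if it takes over 59 s, if anything falls off the work surface, if the arm or the gripper's body presses on something with over 40 N, if the wrist force passes 120 N, or if a joint passes its speed limit or range.

### The arm

A 6-joint arm with a two-finger parallel gripper is mounted at the origin on the work surface. World frame = base frame: x ahead of the robot, y to its left, z up, the work surface at z = 0. Lengths are in mm, angles in rad, forces in N, time in s.
With the tool pointing down it reaches from about 275 to 750 mm from the base axis. Payload 10.2 kg.
Tool frame: the origin (TCP) lies at the very end of the fingers, on their centre line; the grasp point (between the pads) lies 19 mm behind it; z points along the fingers, x is the direction in which the jaws open and shut, and the axes are right-handed (so a half turn about z gives the same grasp; the last joint's range is limited). The gripper opens to 85 mm and grips with 20 to 120 N. Pads are 22 mm wide; open, the fingers measure 114 mm over their backs; the gripper's body (76 mm by 85 mm) begins 54 mm behind the grasp point. The pads swing forward as they close: fully open they stand 13 mm farther back than shut.
Start: joints at [1.008, 0.313, 1.498, -0, 1.331, -0.223], TCP at [174.995, 494.983, 231.294] pointing down, gripper open.
Joint ranges: [-2.94, 2.94], [-0.97, 2.17], [0.19, 2.56], [-1.23, 4.37], [0.02, 3.11], [-2.88, 2.88]. Speed limits (rad/s): [2.39, 2.39, 3.01, 3.14, 3.14, 3.14].

### API

Orientations are given as a unit quaternion [w, x, y, z].
In Python, from rig import telemetry, capture, camera_model, finish_job gives the robot as it stands.
- The arm moves only by the shell command python3 -m inch 'ROWS' [FORCE]. ROWS is JSON, a list of rows, each a list of 5 numbers: the shift along the tool's x, y, z in m, then the turn about the tool's z in rad, then the finger opening in m, from 0 to 0.0854. A call has exactly 5 rows; each row shifts and turns the pose as measured when the row begins, along the tool's axes as they then stand; what a row does not reach is not made up. A row lasts 1/12 s, in which the tool goes at most 41.7 mm and 7.16 degrees, less where a joint would pass 70% of its speed; a pose out of reach is approached as far as the arm can. A call with a gripper value outside its range is refused whole. The fingers move at their own pace and stop on an object; FORCE is the grip in N (left out, the last holds). Time passes only in rows, so rows that do not move let the fingers close, or fill a call up. It gives the time, the measured TCP pose, the force and the opening at its end, in the units of the state.
- telemetry.sense(): the state, without advancing time (a new reading comes with each control period).
- capture(name): name is "side" or "top"; returns the picture (480x640x3 uint8, blue, green, red); there is no depth.
- camera_model(name): a dict with "mtx" (3x3 intrinsics, pixels), "k1" (the pictures are not rectified: a ray, as slopes to the right and down, at radius r is drawn at 1 + k1 r^2 times it, then the intrinsics apply), "camera_from_world" (4x4, takes a point from world to camera coordinates). Camera axes: x right, y down, z forward; pixel columns grow to the right and rows downward; lengths in mm; the calibration is good to about 2 mm. A picture is of the moment at which its call begins. camera_model takes no time and is no camera call.
- finish_job(): hands the job in, once; it reports no verdict.
The state is a dict: "time_s": time; "joints": joint angles; "dq": joint speeds; "tau": joint torques, N m; "eef_pos": TCP position; "ee_rot": TCP orientation; "force": force on the tool from outside, world axes, zero at the start; "wrist_torque": the same for the moment, N m; "grip_width": opening from 0.0 (shut) to 1.0 (fully open).
Only numpy, scipy, OpenCV 4.12 (cv2) and the standard library are available. Lean on these libraries where they do the work, as an engineer would, in place of code of your own. Each camera call takes 0.05 s, during which the arm holds its last target. There are 200 camera calls.

## Working session

There is one attempt and no reset: what is moved stays moved. The work goes in short steps, Python scripts to look and compute and a shell command to move; the robot and the scene stay as the last step left them, time stands still between calls to the robot, and variables do not carry over. Pictures are saved under pics/ and viewed, about 8 in all and at most 12, crops included, and the job is handed in when it is done.

```bash
mkdir -p pics; python3 - <<'E'
from rig import telemetry, capture, camera_model
import cv2
for n in("top","side"):
    im=capture(n); cv2.imwrite(f"pics/{n}0.png",im); m=camera_model(n); print(n,m)
print(telemetry.sense())
E
```

```text
top {'mtx': array([[440.31531588,   0.        , 324.42360302],
       [  0.        , 440.31531588, 234.67353159],
       [  0.        ,   0.        ,   1.        ]]), 'k1': -0.08023035309065092, 'camera_from_world': array([[-1.52596397e-03, -9.99994733e-01,  2.86436229e-03,
        -4.89181477e+01],
       [-9.91963424e-01,  1.15130818e-03, -1.26519724e-01,
         5.60533582e+02],
       [ 1.26515760e-01, -3.03440717e-03, -9.91959956e-01,
         8.80903680e+02],
       [ 0.00000000e+00,  0.00000000e+00,  0.00000000e+00,
         1.00000000e+00]])}
side {'mtx': array([[450.70871389,   0.        , 320.08623325],
       [  0.        , 450.70871389, 239.54589878],
       [  0.        ,   0.        ,   1.        ]]), 'k1': -0.040385003984935865, 'camera_from_world': array([[ 7.52870135e-01, -6.58058879e-01,  1.20445529e-02,
        -4.26279683e+02],
       [-5.09822406e-01, -5.94654596e-01, -6.21664721e-01,
         2.75248998e+02],
       [ 4.16254338e-01,  4.61892219e-01, -7.83190848e-01,
         8.71272091e+02],
       [ 0.00000000e+00,  0.00000000e+00,  0.00000000e+00,
         1.00000000e+00]])}
{'time_s': 0.1, 'joints': array([ 1.00758503e+00,  3.13387211e-01,  1.49836721e+00, -9.20713412e-07,
        1.33099877e+00, -2.23356497e-01]), 'dq': array([ 2.67960705e-04, -2.47212490e-05, -5.36536367e-04, -3.10339772e-04,
       -1.33418490e-03, -1.20755300e-03]), 'tau': array([ 3.67447617e-03, -4.12897503e+01, -2.60140729e+01, -1.00975712e-04,
        3.02623332e-03, -3.13632256e-05]), 'eef_pos': array([174.8719455 , 494.77385861, 230.79350404]), 'ee_rot': array([ 2.22158938e-04,  8.16501545e-01,  5.77342958e-01, -5.36057502e-04]), 'force': array([ 0.40066956, -0.43060176, -0.45807588]), 'wrist_torque': array([ 0.00126089, -0.04065419,  0.00857509]), 'grip_width': 1.0045052054222863}
```

View pics/top0.png

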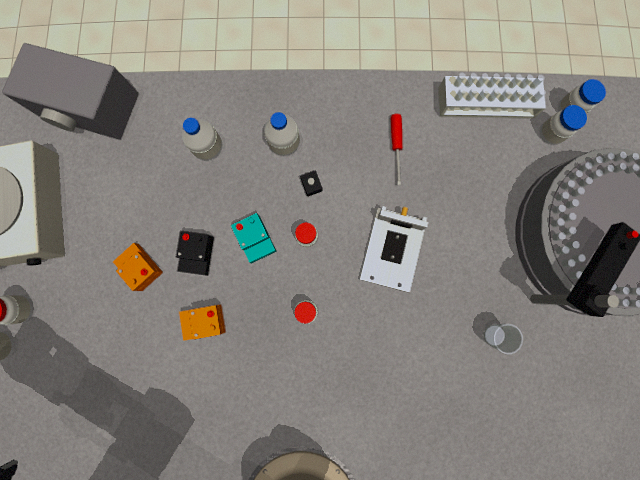

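View pics/side0.png

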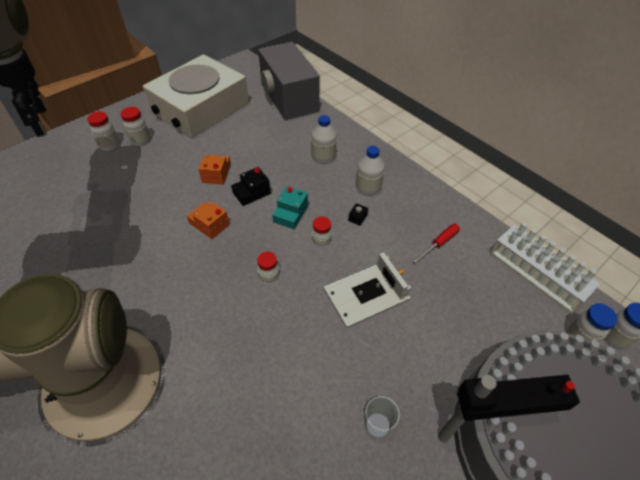

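The top view shows the block at about (195,252) and the dock at about (393,248), with its fence on the far (+x) side near (402,220). I'll enlarge both.

```bash
python3 - <<'E'
import cv2, numpy as np
t=cv2.imread("pics/top0.png"); s=cv2.imread("pics/side0.png")
r=lambda im,x,y,w,h: cv2.convertScaleAbs(cv2.resize(im[y:y+h,x:x+w],(400,300),interpolation=cv2.INTER_CUBIC),alpha=1.6,beta=20)
a=np.hstack([r(t,165,225,60,45),r(t,340,195,120,90)])
b=np.hstack([r(s,220,155,60,45),r(s,310,245,120,90)])
cv2.imwrite("pics/c0.png",np.vstack([a,b]))
E
```

```text
(no output)
```

View pics/c0.png

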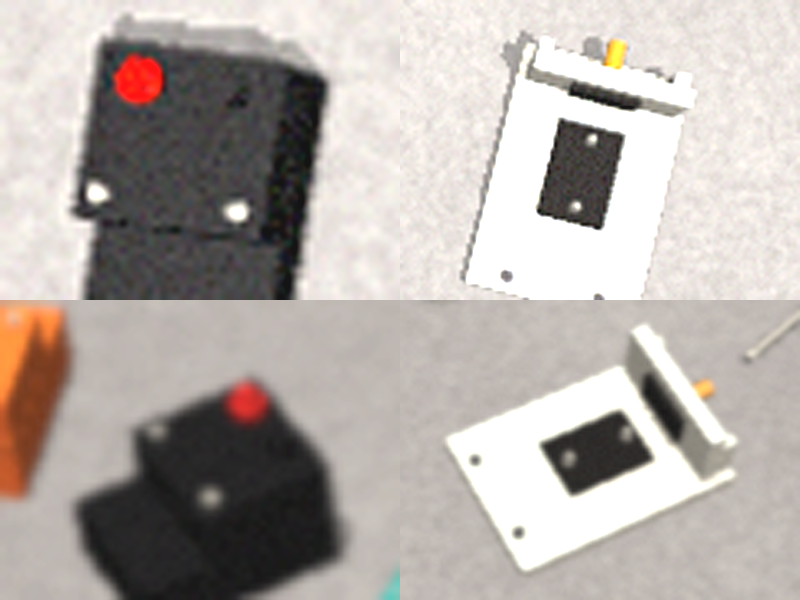

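Top crop: the riser's top edge is at the bottom and the red fitting is top-left, so block +x points up in the image (world +x). The dock's fence is also at +x. Next I'll measure both.

```bash
cat > h.py <<'E'
import cv2, numpy as np
from rig import camera_model
def ray(n,px,z):
    m=camera_model(n); K=m["mtx"]; T=m["camera_from_world"]; R=T[:3,:3]; t=T[:3,3]
    px=np.atleast_2d(np.float64(px))
    u=cv2.undistortPoints(px[:,None],K,np.array([m["k1"],0,0,0,0]))[:,0]
    d=np.c_[u,np.ones(len(u))]@R; c=-R.T@t
    return (c+d*((z-c[2])/d[:,2])[:,None])[:,:2]
def fit(W,M):   # rigid 2D: W = R M + t
    W=np.array(W);M=np.array(M,float);a=W-W.mean(0);b=M-M.mean(0)
    th=np.arctan2((b[:,0]*a[:,1]-b[:,1]*a[:,0]).sum(),(a*b).sum())
    R=np.array([[np.cos(th),-np.sin(th)],[np.sin(th),np.cos(th)]]); t=W.mean(0)-R@M.mean(0)
    return t,th,W-(M@R.T+t)
E
python3 - <<'E'
from h import *
B=[(-14,30),(-14,-30),(42,30),(42,-30)]
tc=lambda u,v:(165+.15*u,225+.15*v); sc=lambda u,v:(220+.15*u,155+.15*v)
for n,P in(("top",[tc(75,215),tc(272,243),tc(103,40),tc(290,65)]),("side",[sc(135,130),sc(205,210),sc(250,78),sc(325,165)])):
    W=ray(n,P,52); t,th,r=fit(W,B); print("block",n,t,np.degrees(th),r.round(1).tolist())
red=ray("top",[tc(138,78)],62); print("red",red, ray("side",[sc(245,100)],62))
im={n:cv2.imread(f"pics/{n}0.png") for n in("top","side")}
# pegs
for n,ps in(("top",[(397.6,237),(393.1,257.1)]),("side",[(378.1,284.9),(361,292.1)])):
    g=cv2.cvtColor(im[n],cv2.COLOR_BGR2GRAY).astype(float); c=[]
    for x,y in ps:
        x0,y0=int(x)-3,int(y)-3; p=np.clip(g[y0:y0+8,x0:x0+8]-70,0,None); Y,X=np.mgrid[:8,:8]
        c.append((x0+(X*p).sum()/p.sum(),y0+(Y*p).sum()/p.sum()))
    W=ray(n,c,27); t,th,r=fit(W,[(22,0),(-22,0)]); print("pegs",n,np.round(c,1).tolist(),W.round(1).tolist(),t,np.degrees(th),r.round(1).tolist())
# plate white contour
for n,(x,y,w,h) in(("top",(340,195,120,110)),("side",(310,245,120,90))):
    g=im[n][y:y+h,x:x+w]; m=(g.min(2)>(170 if n=="top" else 150)).astype(np.uint8)
    cs,_=cv2.findContours(m,0,1); c=max(cs,key=cv2.contourArea); a=cv2.approxPolyDP(c,3,True)[:,0]+[x,y]
    print(n,g.min(2).max(),cv2.contourArea(c),a.tolist(), ray(n,a,12).round(0).tolist())
E
```

```text
block top [521.24710276 222.18160999] -6.7214743606068135 [[1.3, 0.3], [-0.2, -1.6], [-0.1, 0.3], [-0.9, 1.0]]
block side [520.63548168 223.11734051] -7.259021998085539 [[1.4, -2.9], [4.0, 3.4], [-2.9, -0.9], [-2.5, 0.4]]
red [[553.28030215 232.68949029]] [[548.5747612  228.37568837]]
pegs top [[397.3, 236.2], [392.5, 256.3]] [[558.2, -203.3], [515.7, -192.2]] [ 536.96441556 -197.72219326] -14.647459301462382 [[-0.0, 0.0], [0.0, -0.0]]
pegs side [[381.0, 282.4], [360.4, 291.5]] [[563.0, -206.5], [512.4, -193.7]] [ 537.69361116 -200.11117544] -14.251553225961512 [[4.0, -1.0], [-4.0, 1.0]]
top 207 3051.0 [[375, 218], [360, 279], [409, 291], [424, 230], [407, 229]] [[599.0, -159.0], [469.0, -125.0], [443.0, -228.0], [573.0, -264.0], [576.0, -227.0]]
side 166 2369.5 [[375, 266], [325, 286], [347, 324], [400, 301]] [[593.0, -161.0], [470.0, -126.0], [443.0, -227.0], [568.0, -261.0]]
```

```bash
cat > go.py <<'E'
import sys,numpy as np
from rig import telemetry
from scipy.spatial.transform import Rotation as R
X,Y,Z,yaw=map(float,sys.argv[1:5])   # target TCP mm, yaw of block axis (deg); tool x = yaw+90
s=telemetry.sense(); r=R.from_quat(np.roll(s["ee_rot"],-1)); M=r.as_matrix()
phi=np.degrees(np.arctan2(M[1,0],M[0,0])); d=(yaw+90-phi+90)%180-90
print("t",round(s["time_s"],2),"pos",s["eef_pos"].round(1),"yaw",round(phi-90,2),"F",s["force"].round(1),"T",s["wrist_torque"].round(2),"g",round(s["grip_width"]*85.4,1),"tilt",M[:2,2].round(3))
print("tool delta mm",(M.T@(np.array([X,Y,Z])-s["eef_pos"])).round(1),"turn rad",round(-np.radians(d),3))
E
python3 -m inch '[[0,0,0,-0.11,0.0854],[0,0,0,-0.11,0.0854],[-0.0208,0.0348,0,0,0.0854],[-0.0208,0.0348,0,0,0.0854],[-0.0208,0.0348,0,0,0.0854]]'; python3 go.py 527 221.8 160 -6.9
```

```text
time_s: 0.52
eef_pos: [268.7, 422.0, 228.8]
ee_rot: [-0.0, 0.741, 0.672, -0.002]
force: [0.4, -0.1, 0.8]
grip_width: 0.999
t 0.52 pos [268.7 422.  228.8] yaw -5.55 F [ 0.4 -0.1  0.8] T [0.   0.06 0.04] g 85.3 tilt [-0.004 -0.003]
tool delta mm [-174.1  276.7   68.3] turn rad 0.023
```

```bash
python3 -m inch '[[-0.021,0.034,0.005,0.005,0.075],[-0.021,0.034,0.005,0.005,0.075],[-0.021,0.034,0.005,0.005,0.075],[-0.021,0.034,0.005,0.005,0.075],[-0.021,0.034,0.005,0,0.075]]' >/dev/null; python3 -m inch '[[-0.021,0.034,0.005,0,0.075],[-0.021,0.034,0.005,0,0.075],[-0.021,0.034,0.005,0,0.075],[0,0,0,0,0.075],[0,0,0,0,0.075]]'; python3 go.py 527 221.8 110 -6.9
```

```text
time_s: 1.35
eef_pos: [531.6, 209.3, 183.7]
ee_rot: [-0.001, 0.75, 0.662, -0.004]
force: [-0.7, -0.3, 0.3]
grip_width: 0.882
t 1.35 pos [531.6 209.3 183.7] yaw -7.11 F [-0.7 -0.3  0.3] T [-0.01 -0.04  0.06] g 75.3 tilt [-0.008 -0.004]
tool delta mm [12.2 -5.6 73.7] turn rad -0.004
```

```bash
python3 -m inch '[[0.012,-0.006,0.02,0,0.075],[0,0,0.02,0,0.075],[0,0,0.02,0,0.075],[0,0,0.01,0,0.075],[0,0,0,0,0.075]]' >/dev/null; python3 -m inch '[[0,0,0,0,0.075],[0,0,0,0,0.075],[0,0,0,0,0.075],[0,0,0,0,0.075],[0,0,0,0,0.075]]' >/dev/null; python3 go.py 527 221.8 14 -6.9
python3 - <<'E'
from rig import capture
import cv2,numpy as np
t=capture("top");s=capture("side")
r=lambda im,x,y: cv2.convertScaleAbs(cv2.resize(im[y:y+90,x:x+90],(400,400),interpolation=cv2.INTER_CUBIC),alpha=1.6,beta=20)
cv2.imwrite("pics/a1.png",np.hstack([r(t,150,205),r(s,205,125)]))
E
```

```text
t 2.18 pos [525.2 225.5 115.5] yaw -6.93 F [-0.   0.3 -0.5] T [0.01 0.01 0.03] g 74.9 tilt [-0.003 -0.002]
tool delta mm [ -3.2   2.5 101.5] turn rad -0.001
```

View pics/a1.png

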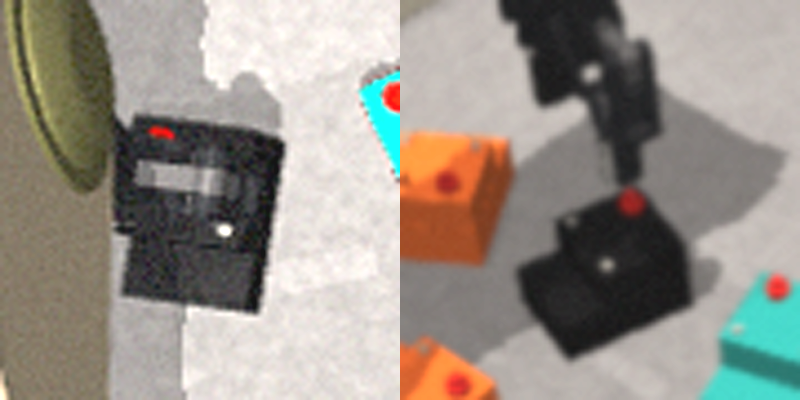

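The top view shows the gripper centred over the block and its jaws across the 60 mm width; nothing is in the way. I'll descend.

```bash
python3 -m inch '[[-0.003,0.0025,0.02,0,0.075],[0,0,0.02,0,0.075],[0,0,0.02,0,0.075],[0,0,0.02,0,0.075],[0,0,0,0,0.075]]' >/dev/null; python3 go.py 527 221.8 14 -6.9;  python3 -m inch '[[0,0,0.01,0,0.075],[0,0,0.005,0,0.075],[0,0,0,0,0.075],[0,0,0,0,0.075],[0,0,0,0,0.075]]' >/dev/null; python3 go.py 527 221.8 12 -6.9
```

```text
t 2.7 pos [529.1 222.   35. ] yaw -6.96 F [-0. -0. -1.] T [ 0.03  0.01 -0.05] g 75.0 tilt [ 0.003 -0.001]
tool delta mm [-0.4 -2.1 21. ] turn rad -0.001
t 3.12 pos [530.6 222.2  21.7] yaw -6.97 F [ 0.3 -0.9 -0.3] T [ 0.   -0.   -0.03] g 75.3 tilt [ 0.007 -0.001]
tool delta mm [-0.8 -3.6  9.7] turn rad -0.001
```

```bash
python3 -m inch '[[-0.001,-0.003,0.008,0,0.075],[0,0,0,0,0.075],[0,0,0,0,0.05],[0,0,0,0,0.05],[0,0,0,0,0.05]]' 50 >/dev/null; python3 go.py 527 221.8 12 -6.9;  python3 -m inch '[[0,0,0,0,0.05],[0,0,0,0,0.05],[0,0,0,0,0.05],[0,0,0,0,0.05],[0,0,0,0,0.05]]' >/dev/null; python3 go.py 527 221.8 12 -6.9
```

```text
t 3.53 pos [528.2 221.9  14.8] yaw -6.96 F [ 0.2  0.2 -2.5] T [-0.04  0.02  0.03] g 59.7 tilt [0.01 0.  ]
tool delta mm [-0.3 -1.2  2.8] turn rad -0.001
t 3.95 pos [528.1 221.9  14.8] yaw -6.96 F [-0.7  0.3 -1. ] T [ 0.03 -0.   -0.01] g 59.2 tilt [0.01 0.  ]
tool delta mm [-0.3 -1.1  2.8] turn rad -0.001
```

Gripped at 59 mm. I'll lift 110 mm and check the grip.

```bash
python3 -m inch '[[0,0,-0.01,0,0.05],[0,0,-0.02,0,0.05],[0,0,-0.03,0,0.05],[0,0,-0.03,0,0.05],[0,0,-0.025,0,0.05]]' >/dev/null; python3 -m inch '[[0,0,0,0,0.05],[0,0,0,0,0.05],[0,0,0,0,0.05],[0,0,0,0,0.05],[0,0,0,0,0.05]]' >/dev/null; python3 go.py 538.8 -198.5 120 -14.5
```

```text
t 4.78 pos [523.4 220.9 132.7] yaw -6.96 F [ 0.2  0.2 -3.7] T [-0.01  0.02  0.01] g 59.0 tilt [-0.001 -0.002]
tool delta mm [-414.4   66.1   13.7] turn rad 0.132
```

```bash
python3 -m inch '[[-0.015,0.002,0,0,0.05],[-0.03,0.005,0,0.03,0.05],[-0.03,0.005,0,0.03,0.05],[-0.03,0.005,0,0.03,0.05],[-0.03,0.004,0,0.03,0.05]]' >/dev/null; python3 -m inch '[[-0.03,0,0,0,0.05],[-0.03,0,0,0,0.05],[-0.03,0,0,0,0.05],[-0.03,0,0,0,0.05],[-0.03,0,0,0,0.05]]' >/dev/null; python3 go.py 538.8 -198.5 130 -14.5
```

```text
t 5.62 pos [479.7 -67.8 122.3] yaw -13.68 F [ 0.6  0.  -2.8] T [-0.02 -0.07 -0.02] g 59.8 tilt [-0.021  0.001]
tool delta mm [-113.    88.2   -9. ] turn rad 0.014
```

```bash
python3 -m inch '[[-0.025,0.02,0,0.01,0.05],[-0.025,0.02,0,0,0.05],[-0.025,0.02,0,0,0.05],[-0.02,0.015,0,0,0.05],[0,0,0,0,0.05]]' >/dev/null; python3 -m inch '[[0,0,0,0,0.05],[0,0,0,0,0.05],[0,0,0,0,0.05],[0,0,0,0,0.05],[0,0,0,0,0.05]]' >/dev/null; python3 go.py 538.8 -198.5 80 -14.5
```

```text
t 6.45 pos [ 524.1 -185.7  112.2] yaw -14.6 F [ 0.4  0.1 -3. ] T [-0.04 -0.08  0.  ] g 58.9 tilt [-0.036  0.008]
tool delta mm [-8.6 18.6 31.6] turn rad -0.002
```

```bash
python3 -m inch '[[-0.008,0.018,0,0,0.05],[0,0,0,0,0.05],[0,0,0,0,0.05],[0,0,0,0,0.05],[0,0,0,0,0.05]]' >/dev/null; python3 go.py 538.8 -198.5 80 -14.5;python3 -m inch '[[0,0,-0.01,0,0.05],[0,0,-0.01,0,0.05],[0,0,-0.01,0,0.05],[0,0,0,0,0.05],[0,0,0,0,0.05]]' >/dev/null; python3 go.py 538.8 -198.5 80 -14.5;python3 -m inch '[[0,0,0.03,0,0.05],[0,0,0,0,0.05],[0,0,0,0,0.05],[0,0,0,0,0.05],[0,0,0,0,0.05]]' >/dev/null; python3 go.py 538.8 -198.5 80 -14.5
python3 - <<'E'
from rig import capture
import cv2,numpy as np
t=capture("top");s=capture("side")
cv2.imwrite("pics/t2.png",t);cv2.imwrite("pics/s2.png",s)
r=lambda im,x,y: cv2.convertScaleAbs(cv2.resize(im[y:y+120,x:x+120],(400,400),interpolation=cv2.INTER_CUBIC),alpha=1.6,beta=20)
cv2.imwrite("pics/a2.png",np.hstack([r(t,340,190),r(s,310,220)]))
E
```

```text
t 6.87 pos [ 539.3 -195.1  111.9] yaw -14.39 F [-0.2  0.2 -3.1] T [ 0.02 -0.05 -0.03] g 59.7 tilt [-0.037  0.009]
tool delta mm [-3.4  1.6 31.9] turn rad 0.002
t 7.28 pos [ 540.2 -194.6  146.5] yaw -14.35 F [ 0.2 -0.4 -3.7] T [-0.01 -0.04 -0.01] g 59.7 tilt [-0.036  0.008]
tool delta mm [-4.1  2.1 66.5] turn rad 0.003
t 7.7 pos [ 540.  -194.9  119.2] yaw -14.35 F [-0.2  1.  -3.3] T [-0.05 -0.    0.03] g 59.7 tilt [-0.032  0.006]
tool delta mm [-3.7  1.  39.2] turn rad 0.003
```

View pics/a2.png

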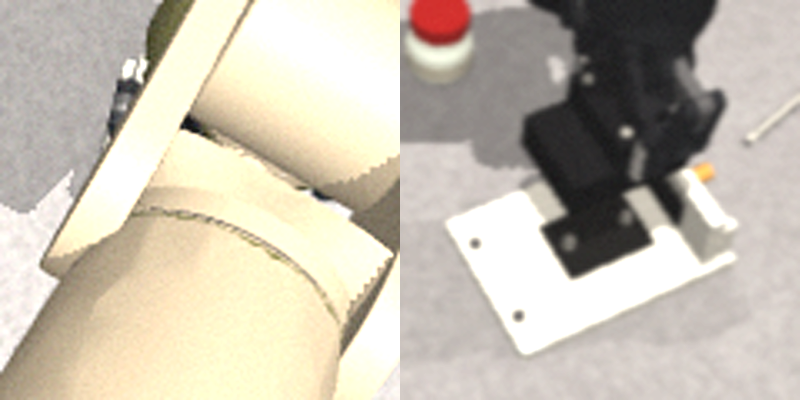

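The side view shows the block held above the pad and pegs with its step away from the fence; the top view is blocked by the arm. The tool has pitched about 0.03 rad, so I'll work that out with slow-up, fast-down cycles.

```bash
python3 -m inch '[[-0.003,0.001,-0.01,0.003,0.05],[0,0,-0.01,0,0.05],[0,0,-0.01,0,0.05],[0,0,-0.005,0,0.05],[0,0,0,0,0.05]]' >/dev/null; python3 -m inch '[[0,0,0.04,0,0.05],[0,0,0,0,0.05],[0,0,-0.01,0,0.05],[0,0,-0.01,0,0.05],[0,0,-0.01,0,0.05]]' >/dev/null; python3 go.py 540.2 -198.7 80 -14.5;python3 -m inch '[[0,0,0,0,0.05],[0,0,0.04,0,0.05],[0,0,0,0,0.05],[0,0,0,0,0.05],[0,0,-0.01,0,0.05]]' >/dev/null; python3 -m inch '[[0,0,-0.01,0,0.05],[0,0,-0.01,0,0.05],[0,0,0,0,0.05],[0,0,0.04,0,0.05],[0,0,0,0,0.05]]' >/dev/null; python3 go.py 540.2 -198.7 80 -14.5
```

```text
t 8.63 pos [ 542.5 -199.3  155.1] yaw -14.54 F [ 0.1 -0.  -2.6] T [-0.05 -0.06  0.02] g 59.4 tilt [-0.027  0.003]
tool delta mm [ 0.3 -0.3 75.1] turn rad -0.001
t 9.47 pos [ 548.5 -203.   129.4] yaw -14.51 F [-1.6  1.1 -5.6] T [0.11 0.11 0.07] g 59.4 tilt [-0.002 -0.012]
tool delta mm [ 2.7 -9.2 49.3] turn rad -0.0
```

```bash
python3 -m inch '[[0.002,-0.009,0,0,0.05],[0,0,0,0,0.05],[0,0,0,0,0.05],[0,0,0,0,0.05],[0,0,0,0,0.05]]' >/dev/null;  python3 go.py 540.2 -198.7 80 -14.5
```

```text
t 9.88 pos [ 542.5 -200.1  136.9] yaw -14.52 F [-0.3 -0.8 -3.6] T [ 0.04 -0.03  0.02] g 59.3 tilt [ 0.004 -0.015]
tool delta mm [ 1.5 -3.  56.9] turn rad -0.0
```

```bash
python3 -m inch '[[0.001,-0.003,0.01,0,0.05],[0,0,0.015,0,0.05],[0,0,0.015,0,0.05],[0,0,0.015,0,0.05],[0,0,0,0,0.05]]' >/dev/null;  python3 go.py 540.2 -198.7 50 -14.5;  python3 -m inch '[[0,0,0,0,0.05],[0,0,0,0,0.05],[0,0,0,0,0.05],[0,0,0,0,0.05],[0,0,0,0,0.05]]' >/dev/null;  python3 go.py 540.2 -198.7 50 -14.5
```

```text
t 10.3 pos [ 541.  -199.7   80.3] yaw -14.52 F [-0.2  0.3 -3.3] T [ 0.06  0.02 -0.04] g 58.9 tilt [ 0.007 -0.018]
tool delta mm [ 1.2 -1.3 30.3] turn rad -0.0
t 10.72 pos [ 541.6 -199.9   82.1] yaw -14.51 F [-0.4 -0.2 -3.7] T [ 0.01 -0.03 -0.03] g 59.4 tilt [ 0.009 -0.019]
tool delta mm [ 1.4 -2.1 32.1] turn rad -0.0
```

```bash
python3 -m inch '[[0.0015,-0.002,0.01,0,0.05],[0,0,0.01,0,0.05],[0,0,0.01,0,0.05],[0,0,0,0,0.05],[0,0,0,0,0.05]]' >/dev/null;  python3 go.py 540.2 -198.7 45 -14.5
python3 - <<'E'
from rig import capture
import cv2,numpy as np
s=capture("side")
r=lambda im,x,y: cv2.convertScaleAbs(cv2.resize(im[y:y+90,x:x+120],(800,600),interpolation=cv2.INTER_CUBIC),alpha=2,beta=20)
cv2.imwrite("pics/a3.png",r(s,310,245))
E
```

```text
t 11.13 pos [ 540.3 -198.4   49.4] yaw -14.51 F [-0.5 -0.  -3.2] T [-0.01 -0.02  0.02] g 59.1 tilt [ 0.01  -0.019]
tool delta mm [-0.2 -0.1  4.4] turn rad -0.0
```

View pics/a3.png

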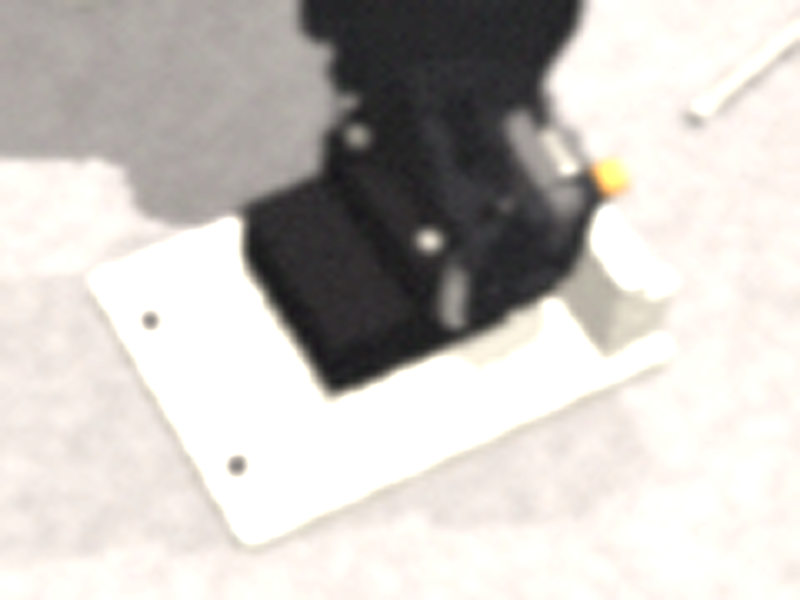

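```bash
python3 - <<'E'
from h import *
p=lambda u,v:(310+.15*u,245+.15*v)
th=np.radians(-14.5);R=np.array([[np.cos(th),-np.sin(th)],[np.sin(th),np.cos(th)]])
def f(P,z): return ((ray("side",[P],z)-[537.2,-198.2])@R).round(1)
z=34.6
print("bottom front",f(p(332,395),z),"exp -46,-30"); print("tread front R",f(p(330,348),z+28),"tread front L",f(p(247,210),z+28),"exp -46,+-30")
print("plate corners",f(p(245,548),12),f(p(88,270),12),"exp -85,-+55")
E
```

```text
bottom front [[-44.9 -32.3]] exp -46,-30
tread front R [[-47.3 -30.8]] tread front L [[-45.7  25.2]] exp -46,+-30
plate corners [[-88.3 -57.3]] [[-85.9  55.9]] exp -85,-+55
```

Block and dock agree to within about 2 mm, which is the measuring noise. I'll lower it in small steps and watch the force.

```bash
for i in 1; do python3 -m inch '[[0,0,0.004,0,0.05],[0,0,0.004,0,0.05],[0,0,0,0,0.05],[0,0,0,0,0.05],[0,0,0,0,0.05]]' >/dev/null;  python3 go.py 540.2 -198.7 33 -14.5; done;  python3 -m inch '[[0,0,0.003,0,0.05],[0,0,0.002,0,0.05],[0,0,0,0,0.05],[0,0,0,0,0.05],[0,0,0,0,0.05]]' >/dev/null;  python3 go.py 540.2 -198.7 33 -14.5
```

```text
t 11.6 pos [ 540.5 -198.7   40.8] yaw -14.51 F [-0.5 -0.3 -3.8] T [0.   0.08 0.04] g 59.5 tilt [ 0.01  -0.019]
tool delta mm [ 0.1 -0.4  7.8] turn rad -0.0
t 12.02 pos [ 540.8 -199.    35.7] yaw -14.51 F [-0.4 -0.8 -2.9] T [-0.01 -0.01 -0.01] g 59.3 tilt [ 0.011 -0.02 ]
tool delta mm [ 0.2 -0.7  2.7] turn rad -0.0
```

It is past the peg tips with no contact force. I'll lower it to the pad and let go.

```bash
python3 -m inch '[[0,-0.0005,0.002,0,0.05],[0,0,0.001,0,0.05],[0,0,0,0,0.05],[0,0,0,0,0.05],[0,0,0,0,0.05]]' >/dev/null;  python3 go.py 540.2 -198.7 32 -14.5;  python3 -m inch '[[0,0,0,0,0.075],[0,0,0,0,0.075],[0,0,0,0,0.075],[0,0,0,0,0.075],[0,0,0,0,0.075]]' >/dev/null;  python3 go.py 540.2 -198.7 33 -14.5; python3 -m inch '[[0,0,0,0,0.075],[0,0,0,0,0.075],[0,0,0,0,0.075],[0,0,0,0,0.075],[0,0,0,0,0.075]]' >/dev/null
python3 go.py 540.2 -198.7 33 -14.5; python3 -m inch '[[0,0,-0.01,0,0.075],[0,0,-0.02,0,0.075],[0,0,-0.03,0,0.075],[0,0,-0.03,0,0.075],[0,0,0,0,0.075]]' >/dev/null;python3 -m inch '[[0,-0.03,0,0,0.075],[0,-0.03,0,0,0.0],[0,-0.03,0,0,0.0],[0,-0.03,0,0,0],[0,0,0,0,0.0]]' >/dev/null
python3 go.py 540.2 -198.7 33 -14.5
python3 - <<'E'
from rig import capture
import cv2,numpy as np
t=capture("top");s=capture("side");cv2.imwrite("pics/t4.png",t);cv2.imwrite("pics/s4.png",s)
r=lambda im,x,y: cv2.convertScaleAbs(cv2.resize(im[y:y+120,x:x+80],(400,600),interpolation=cv2.INTER_CUBIC),alpha=2,beta=20)
cv2.imwrite("pics/a4.png",np.hstack([r(t,355,190),r(s,335,215)]))
E
```

```text
t 12.43 pos [ 540.4 -199.    32.6] yaw -14.51 F [-0.   0.2 -3.5] T [ 0.06  0.04 -0.03] g 59.4 tilt [ 0.011 -0.02 ]
tool delta mm [ 0.2 -0.3  0.5] turn rad -0.0
t 12.85 pos [ 541.6 -199.7   34.2] yaw -14.51 F [-0.1 -0.1  0.3] T [ 0.   -0.02  0.01] g 74.8 tilt [ 0.014 -0.022]
tool delta mm [ 0.6 -1.6  1.2] turn rad -0.0
t 13.27 pos [ 541.8 -199.8   34.6] yaw -14.52 F [-0.1  0.8  0.2] T [ 0.03  0.01 -0.04] g 74.7 tilt [ 0.015 -0.023]
tool delta mm [ 0.7 -1.8  1.5] turn rad -0.0
t 14.1 pos [ 419.8 -165.8  129.8] yaw -14.44 F [-0.4  0.1 -0. ] T [-0.05 -0.    0.04] g 27.1 tilt [ 0.017 -0.024]
tool delta mm [  0.  122.5  99.6] turn rad 0.001
```

View pics/a4.png

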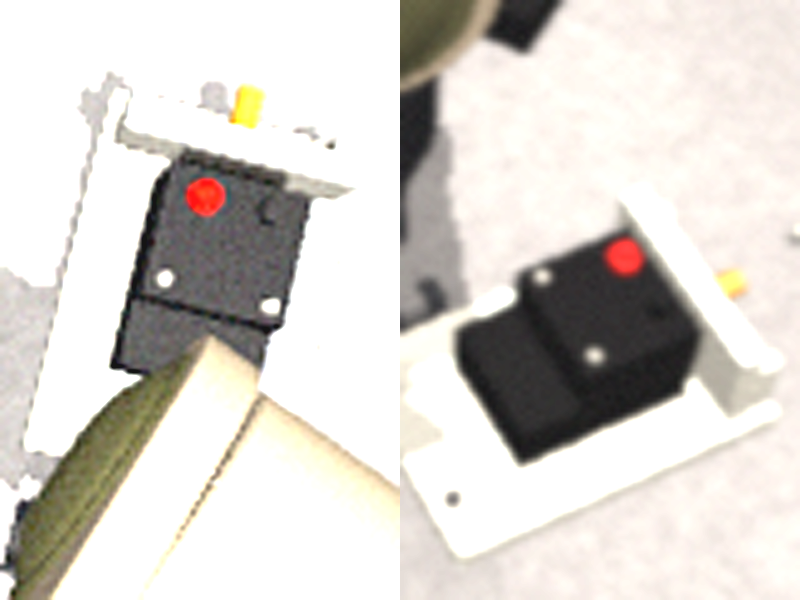

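Both views show the block seated on the pegs, parallel to the dock, step away from the fence, just clear of the back pad. Now I'll compute the step position and the remaining distance to it.

```bash
python3 - <<'E'
from h import *
th=np.radians(-14.5);R=np.array([[np.cos(th),-np.sin(th)],[np.sin(th),np.cos(th)]])
f=lambda n,P,z:((ray(n,P,z)-[537.2,-198.2])@R).round(1).tolist()
p=lambda u,v:(355+.2*u,190+.2*v); q=lambda u,v:(335+.2*(u-400),215+.2*v)
print("riser top L,R",f("top",[p(135,297),p(283,326)],69),f("side",[q(522,270),q(590,388)],69))
print("red",f("top",[p(206,197)],79),f("side",[q(625,257)],79))
E
python3 -m inch '[[0,0.03,0,0,0],[0,0.03,0,0,0.0],[0,0.025,0.02,0,0.0],[0,0,0.02,0,0],[0,0,0,0,0.0]]' >/dev/null; python3 -m inch '[[0,0,0,0,0],[0,0,0,0,0.0],[0,0,0,0,0.0],[0,0,0,0,0],[0,0,0,0,0.0]]' >/dev/null; python3 go.py 503.3 -189.5 60 -14.5
```

```text
riser top L,R [[-18.9, 29.7], [-15.4, -30.6]] [[-15.3, 26.8], [-19.4, -36.7]]
red [[25.8, 12.6]] [[23.0, 7.7]]
t 15.03 pos [ 517.2 -193.6   97.4] yaw -14.48 F [0.1 0.7 0.2] T [-0.01  0.02 -0.01] g -0.3 tilt [ 0.032 -0.033]
tool delta mm [  1.4 -16.   36.8] turn rad 0.0
```

```bash
python3 -m inch '[[0.001,-0.016,0.0,0,0],[0,0,0.01,0,0.0],[0,0,0.01,0,0.0],[0,0,0.01,0,0],[0,0,0,0,0.0]]' >/dev/null; python3 -m inch '[[0,0,0,0,0],[0,0,0,0,0.0],[0,0,0,0,0.0],[0,0,0,0,0],[0,0,0,0,0.0]]' >/dev/null; python3 go.py 503.3 -189.5 50 -14.5
python3 - <<'E'
from rig import capture
import cv2,numpy as np
t=capture("top");s=capture("side")
r=lambda im,x,y: cv2.convertScaleAbs(cv2.resize(im[y:y+90,x:x+120],(800,600),interpolation=cv2.INTER_CUBIC),alpha=2.2,beta=30)
cv2.imwrite("pics/a5.png",r(s,315,235))
E
```

```text
t 15.87 pos [ 504.7 -190.9   66.3] yaw -14.53 F [-0.2  0.3  0.7] T [ 0.08  0.03 -0.02] g 0.2 tilt [ 0.036 -0.036]
tool delta mm [ 1.5 -2.4 16.2] turn rad -0.0
```

View pics/a5.png

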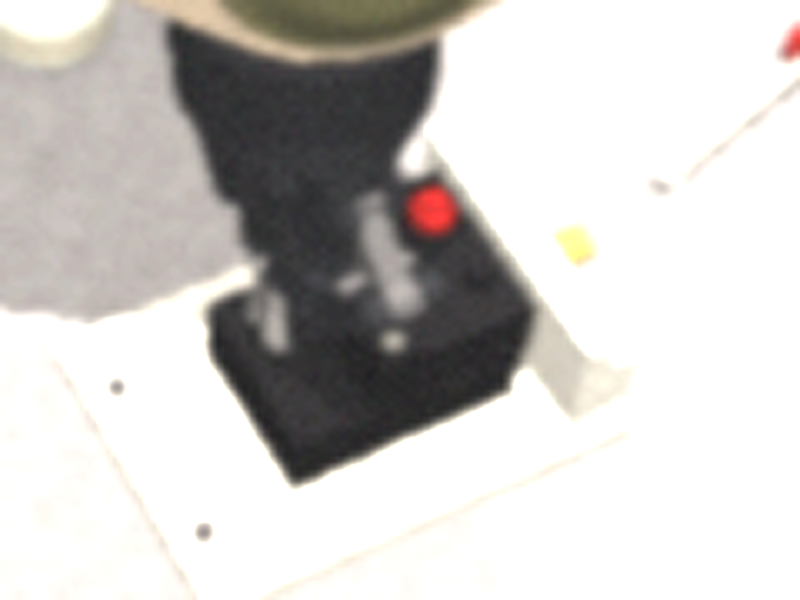

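The closed fingers are over the tread behind the riser and the block has not moved. I'll lower to the tread.

```bash
python3 -m inch '[[0.0015,-0.0025,0.006,0,0],[0,0,0.006,0,0.0],[0,0,0.003,0,0.0],[0,0,0,0,0],[0,0,0,0,0.0]]' >/dev/null; python3 go.py 505.3 -189.9 45 -14.5; python3 -m inch '[[0,0,0.002,0,0],[0,0,0.0015,0,0.0],[0,0,0,0,0.0],[0,0,0,0,0],[0,0,0,0,0.0]]' >/dev/null; python3 go.py 505.3 -189.9 45 -14.5
```

```text
t 16.38 pos [ 502.8 -189.1   49.5] yaw -14.52 F [-0.3 -0.3  0.3] T [ 0.02  0.01 -0.03] g -0.3 tilt [ 0.036 -0.036]
tool delta mm [-0.1  2.4  4.6] turn rad -0.0
t 16.8 pos [ 503.1 -189.3   45.7] yaw -14.52 F [ 1.  -0.1 -0.8] T [-0.    0.07  0.01] g 0.1 tilt [ 0.036 -0.036]
tool delta mm [0.  2.3 0.8] turn rad -0.0
```

```bash
python3 -m inch '[[0,0.002,0,0,0],[0,0.002,0,0,0.0],[0,0.001,0,0,0.0],[0,0.001,0,0,0],[0,0.001,0,0,0.0]]' >/dev/null; python3 go.py 520.7 -194 40 -14.5; python3 -m inch '[[0,0.001,0.001,0,0],[0,0.001,0.001,0,0.0],[0,0.001,0.001,0,0.0],[0,0.001,0.001,0,0],[0,0.001,0.001,0,0.0]]' >/dev/null; python3 go.py 520.7 -194 40 -14.5
```

```text
t 17.22 pos [ 510.6 -191.3   46.3] yaw -14.53 F [-1.1  0.1  1.1] T [ 0.06  0.22 -0.02] g 0.1 tilt [ 0.037 -0.036]
tool delta mm [ 0.1 10.2  6.8] turn rad -0.0
t 17.63 pos [ 515.3 -192.5   41.2] yaw -14.51 F [-5.9  1.   3.8] T [ 0.23  0.96 -0.07] g -0.2 tilt [ 0.034 -0.035]
tool delta mm [-0.1  5.5  1.5] turn rad -0.0
```

```bash
python3 -m inch '[[0,0.002,0.001,0,0],[0,0.002,0.001,0,0.0],[0,0.002,0.001,0,0.0],[0,0.002,0.001,0,0],[0,0.002,0.001,0,0.0]]' >/dev/null; python3 go.py 520.7 -194 40 -14.5; python3 -m inch '[[0,0.002,0.002,0,0],[0,0.002,0.002,0,0.0],[0,0.002,0.002,0,0.0],[0,0.002,0.002,0,0],[0,0.002,0.002,0,0.0]]' >/dev/null; python3 go.py 520.7 -194 40 -14.5
```

```text
t 18.05 pos [ 520.1 -193.7   40.1] yaw -14.37 F [-23.1   5.   25. ] T [ 0.75  3.73 -0.1 ] g 0.1 tilt [ 0.018 -0.03 ]
tool delta mm [-0.2  0.6  0.1] turn rad 0.002
t 18.47 pos [ 519.8 -193.7   40. ] yaw -14.15 F [-23.4   7.5  32.5] T [ 0.93  3.5  -0.14] g 0.1 tilt [-0.01  -0.023]
tool delta mm [-0.1  0.9  0. ] turn rad 0.006
```

It has stopped at the predicted home position, with about 24 N forward and 32 N down. I'll check with pictures and see whether the force holds.

```bash
python3 - <<'E'
from rig import capture
import cv2,numpy as np
s=capture("side");t=capture("top");[capture("top") for _ in range(8)]
cv2.imwrite("pics/s6.png",s);cv2.imwrite("pics/t6.png",t)
r=lambda im,x,y: cv2.convertScaleAbs(cv2.resize(im[y:y+80,x:x+106],(800,600),interpolation=cv2.INTER_CUBIC),alpha=2.2,beta=30)
cv2.imwrite("pics/a6.png",r(s,325,240))
E
python3 go.py 520.7 -194 40 -14.5
```

```text
t 18.97 pos [ 519.8 -193.6   40. ] yaw -14.15 F [-24.3   6.3  33.1] T [ 0.91  3.53 -0.17] g 0.0 tilt [-0.01  -0.023]
tool delta mm [-0.1  0.9  0. ] turn rad 0.006
```

View pics/a6.png

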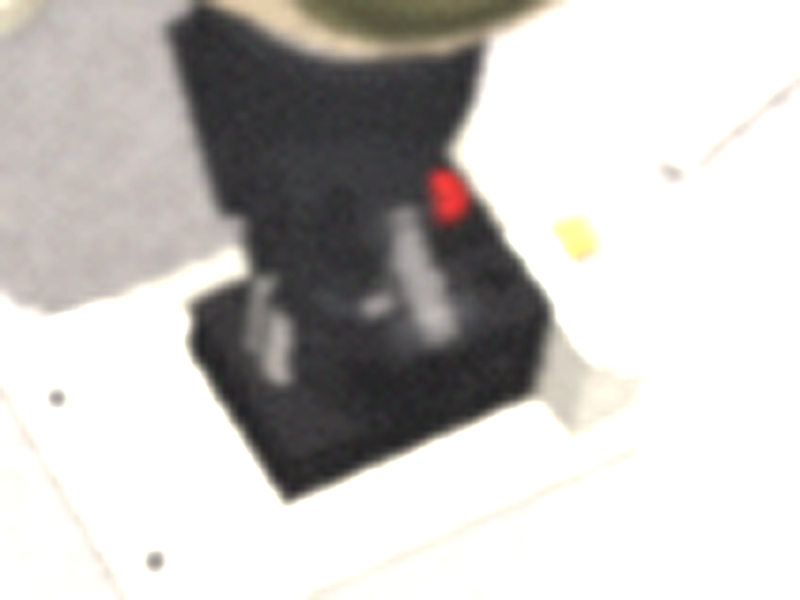

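```bash
python3 - <<'E'
from h import *
th=np.radians(-14.5);R=np.array([[np.cos(th),-np.sin(th)],[np.sin(th),np.cos(th)]])
f=lambda P,z:((ray("side",P,z)-[537.2,-198.2])@R).round(1).tolist()
q=lambda u,v:(325+.1325*u,240+.13333*v)
print("bottom F,R exp (-34,-30),(50,-30)",f([q(288,500),q(532,398)],12))
print("top rear R exp (50,-30)",f([q(550,305)],64), "tread FR exp(-34,-30)",f([q(287,455)],40),"tread FL",f([q(190,305)],40))
print("fence foot front right exp (50,-50)",f([q(578,432)],12))
E
```

```text
bottom F,R exp (-34,-30),(50,-30) [[-33.1, -30.0], [47.9, -32.0]]
top rear R exp (50,-30) [[44.9, -32.2]] tread FR exp(-34,-30) [[-36.4, -30.3]] tread FL [[-36.4, 25.4]]
fence foot front right exp (50,-50) [[53.7, -47.8]]
```

```bash
python3 -c "
from rig import finish_job,telemetry
print(finish_job()); s=telemetry.sense(); print(s['time_s'],s['force'],s['eef_pos'])"
```

```text
the job is handed in; nothing more can be done
None
the job is handed in; nothing more can be done
```

I set the block over both pegs with its step away from the fence and let go. I then pushed it diagonally with the closed fingertips in the step corner until it stopped, and handed the job in at about 19 s with the push still on. No verdict is reported.

**Agreeing checks:**
- **Push force:** it held steady over the last 0.5 s at about 25 N towards the fence and 33 N down. That is well above the 6.5 N each pad needs to sit flush.
- **Height:** the fingertip stood at z = 40.0 mm, which is where the tread should be with the block fully home.
- **Along the fence direction:** the fingertip stopped 0.9 mm short of the home position I estimated from the pictures. The estimate is good to about 2 mm.
- **Other things on the bench:** no unexpected contact forces appeared, and I saw nothing moved in the pictures I looked at. I did not measure the bystanders again at the end.

**Less certain checks:**
- **Final picture:** the side view shows the block against the fence and down on the plate. Most corners I measured were within about 2–3 mm of where they should be. The worst were about 5 mm off, on two blurred or partly hidden corners. The picture alone therefore does not prove the 1.5 mm tolerance; the force and height readings are what I relied on.
- **Top camera:** the arm blocked the top view of the dock when I checked it during placing, so I did not use that camera for the final check.
- **Tool tilt:** the tool drifted by up to about 0.05 rad in all during the moves. It was about 0.025 rad at the end.

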